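# Load the copier's staple-cartridge magazine

### The arm

A 7-joint arm with a two-finger parallel gripper is mounted at the origin on the work surface. World frame = base frame: x ahead of the robot, y to its left, z up, the work surface at z = 0. Lengths are in m, angles in degrees, forces in N, time in s.
With the tool pointing down it reaches from about 0.425 to 0.875 m from the base axis. Payload 8.4 kg.
Tool frame: the origin (TCP) lies at the very end of the fingers, on their centre line; the grasp point (between the pads) lies 19 mm behind it (manip.tcp_to_grasp is the distance from the TCP to the grasp point, in m); x points along the fingers, z is the direction in which the jaws open and shut, and the axes are right-handed (so a half turn about x gives the same grasp; the last joint's range is limited). The gripper opens to 85 mm and grips with 20 to 120 N. Pads are 22 mm wide; open, the fingers measure 114 mm over their backs; the gripper's body (76 mm by 85 mm) begins 54 mm behind the grasp point. The pads swing forward as they close: fully open they stand 13 mm farther back than shut.
Start: joints at [66.738, 19.091, 2.286, 83.961, -0.768, 76.965, -3.352], TCP at [0.196, -0.62, 0.231] pointing down, gripper open.
Joint ranges: [-147.57, 147.57], [-21.85, 119.76], [-74.77, 79.35], [14.55, 137.4], [-85.83, 265.84], [4.83, 119.75], [-152.11, 152.11]. Speed limits (degrees/s): [127.2, 127.2, 159.86, 159.86, 180, 180, 180].

### API

Orientations are given as [roll, pitch, yaw] about the fixed x, y, z axes, in that order (R = Rz(yaw) Ry(pitch) Rx(roll)).
In Python, from station import monitor, optics, manip gives the robot as it stands. The module is installed in compiled form; this text tells all that it offers.
- The arm moves only by the tool step_arm, never from a script. Its argument "moves" is a list of rows, each an object of numbers: "x", "y", "z": the shift along the world's x, y, z in m; "roll": the turn about the world's z in degrees; "hand": the opening, from -1 (shut) to 1 (fully open), so that 0 is half open. A call has 1 to 10 rows; each row shifts and turns the commanded pose from where the row before left it; what a row does not reach is not made up. A row lasts 1/8 s, in which the tool goes at most 62.5 mm and 10.7 degrees, less where a joint would pass 70% of its speed; a pose out of reach is approached as far as the arm can. A call is refused whole if a number of a shift passes 0.0625 or a number of a turn 10.7, either way. A call with a gripper value outside its range is refused whole. The fingers move at their own pace and stop on an object; "force" is the grip in N (left out, the last holds). Time passes only in rows, so rows that do not move let the fingers close. It gives the time, the measured TCP pose, the force and the opening at its end, in the units of the state.
- monitor.state(): the state, without advancing time (a new reading comes with each control period).
- optics.get_image(name): name is "scene" or "top" or "wrist"; returns a dict with "pixels" (480x640x3 uint8, red, green, blue), "z_map" (480x640 float32, m along the optical axis (not along the pixel's ray), 0 where there is no reading), "intrinsics" (3x3 intrinsics, pixels), "k1" (the pictures are not rectified: a ray, as slopes to the right and down, at radius r is drawn at 1 + k1 r^2 times it, then the intrinsics apply), "origin" and "orientation" of the camera in the world; the wrist camera has in their place "hand_eye" (4x4, takes a point from camera to tool coordinates, whose origin is the TCP and whose axes are the tool frame's). Camera axes: x right, y down, z forward; pixel columns grow to the right and rows downward; lengths in m; the calibration is good to about 2 mm. A picture is of the moment at which its call begins: read the wrist's pose just before it.
- manip.job_done(): hands the job in, once; it reports no verdict.
The state is a dict: "t": time; "joint_positions": joint angles; "joint_velocities": joint speeds; "joint_torque": joint torques, N m; "tcp_pos": TCP position; "orientation": TCP orientation; "force": force on the tool from outside, world axes, zero at the start; "ft_torque": the same for the moment, N m; "grip_width": opening from 0.0 (shut) to 1.0 (fully open).
Only numpy, scipy, OpenCV 4.12 (cv2) and the standard library are available. Lean on these libraries where they do the work, as an engineer would, in place of code of your own. Each camera call takes 0.05 s, during which the arm holds its last target.

### The job

Load the two loose staple cartridges into the sloping aluminium magazine: lay each in the open upper trough with its wedge nose pointing downhill, like the one already inside, and push it down into the covered part. Finish with all three tight nose to tail and the lowest one fully home against the bottom stop. Leave the other things on the table where they are.

Things in the scene. Friction and masses are not known exactly. Their poses are not given: they have to be found in the camera images.
- chute: Sloping aluminium channel on a flat plywood base (275 x 80 x 6 mm), fixed. Origin: middle of its floor at the face of the bottom stop, 12 mm above the table; x runs uphill along the floor, y across, z square to the floor (12 degrees from vertical). Inside width 36 mm all along. Cartridges do not slide down it by themselves: they must be pushed.
- tube_mouth (a point): Middle of the channel's floor where the covered tube ends and the trough begins, chute x = 158 mm. Below it, down to the stop, is the tube: walls 3 mm thick, inside height 41 mm, outside 44 mm, with a 20 mm wide slot along the top. Three cartridges fully home fill chute x = 0 to 168 mm: the last one's tail stands 10 mm out of the mouth.
- trough_end (a point): Middle of the floor at the open uphill end of the trough, chute x = 258 mm. The trough (chute x 158 to 258 mm) has no top: its walls are 3 mm thick and 9 mm high, then wings flare outwards to 18 mm above the floor, 48 mm apart at their tops. No end wall.
- first (a joint): Cartridge already in the tube, nose downhill, same shape as the loose ones: the gap in m between its nose and the bottom stop. 0 is fully home, at most 0.06. It slides only along the channel, with about 0.5 N of friction, and stays where it is left; the cartridges behind push it home.
- first_tail (a point): Centre of the lower edge of the tail (uphill end) of the cartridge already in the tube.
- cart_a: A loose staple cartridge, grey plastic, about 90 g, 56 long x 32 wide x 36 mm high, lying flat. Origin: centre of the underside; x points to the nose, z up. Its sides are flat and parallel. From x = 8 mm to the nose at x = 28 mm the top slopes down from 36 to 16 mm, with a steel plate on the slope; the tail at x = -28 mm is square and full height. Two alike; either may go first.
- cart_b: Another loose staple cartridge, grey plastic, about 90 g, 56 long x 32 wide x 36 mm high, lying flat. Origin: centre of the underside; x points to the nose, z up. Its sides are flat and parallel. From x = 8 mm to the nose at x = 28 mm the top slopes down from 36 to 16 mm, with a steel plate on the slope; the tail at x = -28 mm is square and full height. Two alike; either may go first.
- cart_a_nose (a point): Lower edge of cart_a's nose, middle, 28 mm ahead of its origin.
- cart_a_tail (a point): Lower edge of cart_a's tail, middle, 28 mm behind its origin.
- cart_b_nose (a point): Lower edge of cart_b's nose, middle, 28 mm ahead of its origin.
- cart_b_tail (a point): Lower edge of cart_b's tail, middle, 28 mm behind its origin.
- stapler: Bystander: black desk stapler, 130 x 34 x 46 mm, origin under its centre, x along it.
- scissors: Bystander: scissors lying flat, about 160 mm long, 10 mm high, origin at the pivot, blades to +x.
- glue: Bystander: upright glue stick, 28 mm across, 85 mm high, origin under its centre.
- mug: Bystander: white mug, 80 mm across, 90 mm high, origin under its centre, handle to +y.
- tape: Bystander: tape dispenser, 150 x 55 x 80 mm, 0.7 kg, origin under its centre, x along it.
Mind the look-alikes: they are no part of the job. What is shaped like the cart_a but red is not meant.

How it is judged:
By the outcome, as a careful person would: the job done as asked, in the order asked, and still so for the second after the job is handed in, with the robot touching nothing.
It also fails if it takes over 72 s, if anything falls off the work surface, if the arm or the gripper's body presses on something with over 40 N, if the wrist force passes 120 N, or if a joint passes its speed limit or range.

## Working session

There is one attempt and no reset: what is moved stays moved. The work goes in short steps, Python scripts to look and compute and a tool call to move; the robot and the scene stay as the last step left them, time stands still between calls to the robot, and variables do not carry over. Pictures are saved under pics/ and viewed, and the job is handed in when it is done.

Besides the shell and the picture viewer there is one more tool, called after "Emit:" as name(argument=value, ...), one argument or row to a line, values as JSON. step_arm: Moves the arm, as the interface text tells. Its arguments: {"type":"object","properties":{"moves":{"type":"array","items":{"type":"object","properties":{"x":{"type":"number"},"y":{"type":"number"},"z":{"type":"number"},"roll":{"type":"number"},"hand":{"type":"number"}}}},"force":{"type":"number"}},"required":["moves"]}

```bash
mkdir -p pics; cat > h.py <<'E'
import numpy as np, cv2
from station import monitor, optics, manip
def save(name, fn):
    im=optics.get_image(name); np.savez('last_%s.npz'%name, **{k:np.array(v) for k,v in im.items()})
    cv2.imwrite('pics/'+fn, im['pixels'][:,:,::-1]); return im
E
python3 - <<'E'
from h import *
s=monitor.state(); print(s)
for n in('scene','top'):
    im=save(n,n+'0.png'); print(n,{k:v for k,v in im.items() if k not in('pixels','z_map')})
print(manip.tcp_to_grasp)
E
```

```text
{'t': 0.0, 'joint_positions': array([66.73808139, 19.12885022,  2.28414744, 84.00980024, -0.76883307,
       76.96451041, -3.35264212]), 'joint_velocities': array([-0.19701407, -0.02707417, -0.05412361,  0.01105112,  0.04780519,
       -0.0655447 , -0.08223046]), 'joint_torque': array([ 1.58561938e-04, -6.58544755e+01,  1.36565778e+00, -4.05559874e+01,
        1.67240587e-02,  1.27647715e-02,  4.69592987e-05]), 'tcp_pos': array([ 0.19615659, -0.61923507,  0.2304647 ]), 'orientation': array([-176.92678836,   89.91207281,  110.64976674]), 'force': array([-0.14802133, -0.18247178,  0.18193481]), 'ft_torque': array([ 0.01288572, -0.00678408,  0.04340481]), 'grip_width': 1.0023614449448262}
scene {'intrinsics': array([[615.31698318,   0.        , 323.02214569],
       [  0.        , 615.31698318, 244.22274143],
       [  0.        ,   0.        ,   1.        ]]), 'k1': -0.05961940646325715, 'origin': array([1.06932738, 0.77286047, 0.83406016]), 'orientation': array([-129.28548412,    1.10895691,  143.84964346])}
top {'intrinsics': array([[498.15249112,   0.        , 315.6867795 ],
       [  0.        , 498.15249112, 230.47975506],
       [  0.        ,   0.        ,   1.        ]]), 'k1': 0.028609926699274982, 'origin': array([0.26161753, 0.01094654, 1.32089256]), 'orientation': array([-1.67326385e+02,  7.69520463e-02, -9.53670729e+01])}
0.0187
```

View pics/scene0.png

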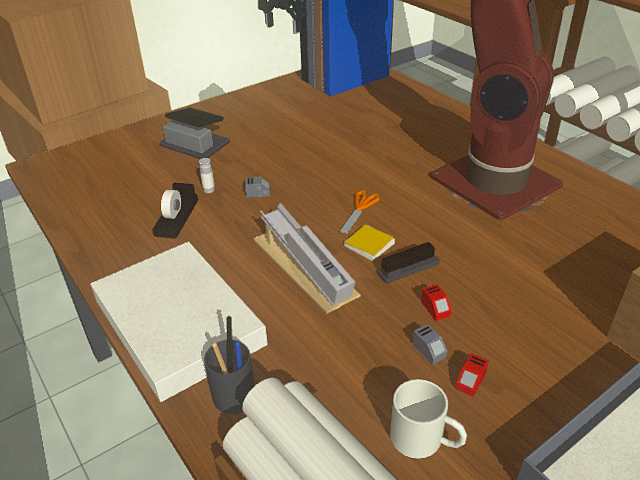

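View pics/top0.png

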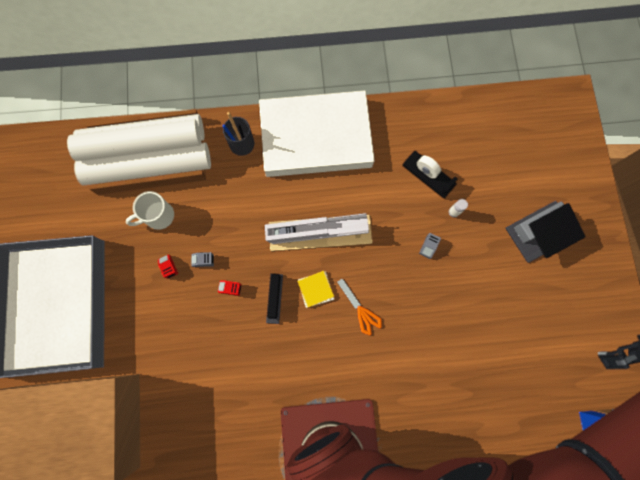

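```bash
cat >> h.py <<'E'
from scipy.spatial.transform import Rotation as Ro
def load(n): return dict(np.load('last_%s.npz'%n))
def Rcam(im): return Ro.from_euler('xyz',im['orientation'],degrees=True).as_matrix()
def und(im,uv):
    uv=np.asarray(uv,float).reshape(-1,2);K=im['intrinsics']
    d=np.c_[(uv[:,0]-K[0,2])/K[0,0],(uv[:,1]-K[1,2])/K[1,1]];s=d.copy()
    for _ in range(20): s=d/(1+float(im['k1'])*(s**2).sum(1,keepdims=True))
    return np.c_[s,np.ones(len(s))]
def onplane(im,uv,z):
    r=und(im,uv)@Rcam(im).T; o=im['origin']; return o+r*((z-o[2])/r[:,2])[:,None]
def cloud(im):
    v,u=np.mgrid[0:480,0:640]; P=und(im,np.c_[u.ravel(),v.ravel()])*im['z_map'].reshape(-1,1)
    return (P@Rcam(im).T+im['origin']).reshape(480,640,3)
def crop(n,x0,y0,x1,y1,f,fn):
    p=load(n)['pixels'][y0:y1,x0:x1,::-1]; cv2.imwrite('pics/'+fn,cv2.resize(p,None,fx=f,fy=f,interpolation=cv2.INTER_CUBIC))
E
python3 - <<'E'
from h import *
crop('scene',230,160,490,400,3,'c1.png')
a=load('top')['pixels'][:,:,::-1]
A=cv2.resize(a[205:305,150:280],None,fx=4,fy=4,interpolation=cv2.INTER_CUBIC)
B=cv2.resize(a[205:260,255:455],None,fx=4,fy=4,interpolation=cv2.INTER_CUBIC)
cv2.imwrite('pics/c2.png',A);cv2.imwrite('pics/c3.png',B)
E
```

```text
(no output)
```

View pics/c1.png

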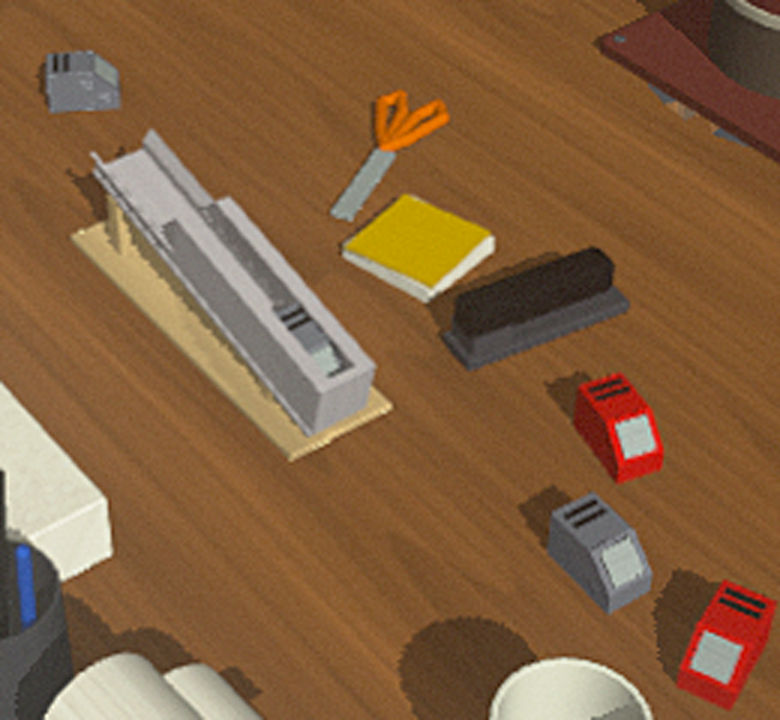

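View pics/c2.png

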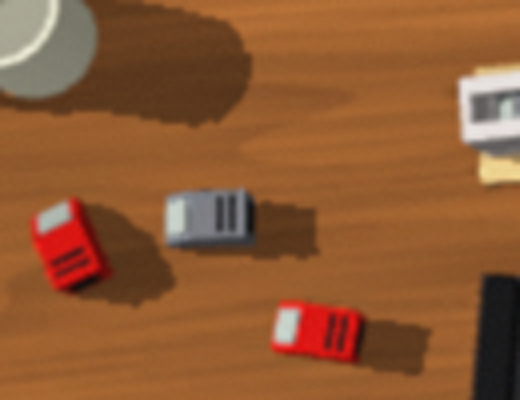

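View pics/c3.png

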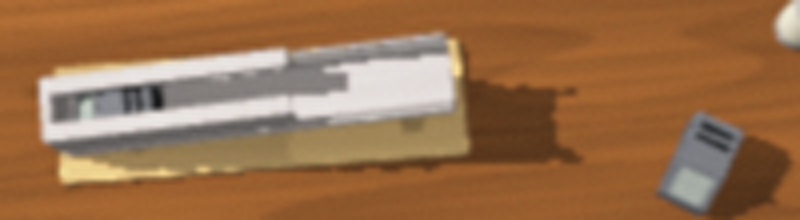

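The grey loose cartridges are at top px (202,260) and (431,245). The red ones at (167,266) and (230,288) are look-alikes. The chute runs downhill to the left in the top view (+y), with the first cartridge visible at about (283,230).

```bash
python3 - <<'E'
from h import *
for n in('top','scene'):
    im=load(n);C=cloud(im);hsv=cv2.cvtColor(im['pixels'],cv2.COLOR_RGB2HSV)
    for nm,(cx,cy) in {'top':{'R':(431,245),'L':(202,260)},'scene':{'R':(257,187),'L':(430,343)}}[n].items():
        sub=C[cy-28:cy+28,cx-28:cx+28].reshape(-1,3); h=hsv[cy-28:cy+28,cx-28:cx+28].reshape(-1,3)
        p=sub[(sub[:,2]>0.008)&(sub[:,2]<.05)&(h[:,1]<90)]
        t=p[p[:,2]>0.030]
        r=cv2.minAreaRect((p[:,:2]*1000).astype(np.float32)); r2=cv2.minAreaRect((t[:,:2]*1000).astype(np.float32))
        print(n,nm,len(p),'zmax',np.percentile(p[:,2],[50,95,99]),'all',r,'top',r2,t.mean(0))
        q=p[(p[:,2]>0.034)]; 
    roi={'top':(slice(200,250),slice(255,382)),'scene':(slice(195,315),slice(245,365))}[n]
    sub=C[roi].reshape(-1,3);h=hsv[roi].reshape(-1,3)
    p=sub[(sub[:,2]>0.012)&(h[:,1]<70)]
    print('chute',len(p),cv2.minAreaRect((p[:,:2]*1000).astype(np.float32)),np.percentile(p[:,2],[1,50,99]))
    print(cv2.fitLine(p[:,:2].astype(np.float32),cv2.DIST_L2,0,.01,.01).ravel())
E
```

```text
top R 303 zmax [0.0316101  0.03793214 0.03953537] all ((484.60650634765625, -310.6223449707031), (32.50655746459961, 58.7871208190918), 59.3173942565918) top ((488.7232666015625, -313.19989013671875), (31.50090980529785, 45.835296630859375), 57.91622543334961) [ 0.49020971 -0.31429708  0.03434816]
top L 308 zmax [0.03233412 0.03813696 0.03973761] all ((482.1566467285156, 269.301513671875), (124.79141998291016, 57.25200653076172), 47.81465148925781) top ((480.6424560546875, 262.7220764160156), (116.12776947021484, 46.75483703613281), 44.021751403808594) [0.50007542 0.28375183 0.03462088]
chute 2048 ((418.32421875, -16.045196533203125), (313.28729248046875, 269.2507019042969), 0.13290317356586456) [0.01840907 0.05637991 0.08684411]
[ 0.00705733 -0.9999751   0.5494756  -0.01585109]
scene R 365 zmax [0.02695456 0.03743871 0.03869187] all ((489.9795227050781, -311.26025390625), (41.25786590576172, 55.27861785888672), 57.4794807434082) top ((492.51611328125, -313.5012512207031), (39.85194778442383, 44.52164840698242), 58.71034240722656) [ 0.49633881 -0.31142023  0.03450086]
scene L 773 zmax [0.02930928 0.03767307 0.03909844] all ((508.195556640625, 292.867431640625), (59.86577606201172, 35.830467224121094), 85.98861694335938) top ((507.31134033203125, 287.1836853027344), (45.413719177246094, 34.62480163574219), 85.36949157714844) [0.50941686 0.28836881 0.03517263]
chute 3414 ((804.14208984375, 307.56561279296875), (1058.3056640625, 213.1298370361328), 51.449581146240234) [0.01473096 0.05600434 0.08632056]
[0.19987339 0.97982174 0.5623704  0.00638148]
```

```bash
python3 - <<'E'
from h import *
for n in('top','scene'):
    im=load(n);C=cloud(im);hsv=cv2.cvtColor(im['pixels'],cv2.COLOR_RGB2HSV)
    m=((C[...,2]>0.008)&(C[...,2]<.05)&(hsv[...,1]<110)).astype(np.uint8)
    k,lab,st,ce=cv2.connectedComponentsWithStats(m,connectivity=4)
    for nm,(cx,cy) in {'top':{'R':(431,245),'L':(202,260)},'scene':{'R':(257,187),'L':(430,343)}}[n].items():
        p=C[lab==lab[cy,cx]]; t=p[p[:,2]>0.033]
        r=cv2.minAreaRect((p[:,:2]*1000).astype(np.float32)); r2=cv2.minAreaRect((t[:,:2]*1000).astype(np.float32))
        print(n,nm,len(p),np.round(r[0],1),np.round(r[1],1),round(r[2],1),'top',np.round(r2[0],1),np.round(r2[1],1),round(r2[2],1))
    # chute
    roi=np.zeros((480,640),bool)
    if n=='top': roi[200:250,255:382]=1
    else: roi[195:315,245:365]=1
    # roof: fit line-plane: z = a - tan12*y'
    p=C[roi&(C[...,2]>0.015)&(C[...,0]<.75)&(np.abs(C[...,1])<.25)&(hsv[...,1]<80)]
    y=p[:,1]
    for lo in np.arange(-.18,.16,.02):
        q=p[(y>=lo)&(y<lo+.02)]
        if len(q)<5: continue
        top=q[q[:,2]>np.percentile(q[:,2],90)-.004]
        print(round(lo+.01,3),len(q),'x %.3f..%.3f z %.3f..%.3f'%(*np.percentile(q[:,0],[1,99]),*np.percentile(q[:,2],[2,98])),'top x %.3f..%.3f z%.3f'%(*np.percentile(top[:,0],[2,98]),np.median(top[:,2])))
    print(p[:,1].min(),p[:,1].max())
E
```

```text
top R 305 [ 484.6 -310.6] [32.5 58.8] 59.3 top [ 488.2 -313.7] [31.3 45.3] 60.1
top L 283 [504.4 293.3] [57.9 33.2] 86.2 top [502.7 286.8] [41.4 30. ] 84.6
-0.15 64 x 0.525..0.572 z 0.059..0.081 top x 0.525..0.573 z0.077
-0.13 158 x 0.525..0.574 z 0.053..0.081 top x 0.525..0.573 z0.077
-0.11 159 x 0.525..0.575 z 0.051..0.076 top x 0.524..0.575 z0.071
-0.09 153 x 0.525..0.575 z 0.047..0.072 top x 0.524..0.575 z0.069
-0.07 152 x 0.525..0.574 z 0.042..0.067 top x 0.525..0.574 z0.064
-0.05 141 x 0.527..0.575 z 0.038..0.086 top x 0.526..0.573 z0.067
-0.03 162 x 0.528..0.571 z 0.035..0.089 top x 0.529..0.571 z0.085
-0.01 164 x 0.528..0.572 z 0.030..0.085 top x 0.531..0.572 z0.080
0.01 164 x 0.262..0.572 z 0.026..1.321 top x 0.262..0.572 z0.077
0.03 155 x 0.530..0.573 z 0.021..0.076 top x 0.531..0.573 z0.072
0.05 161 x 0.529..0.573 z 0.022..0.071 top x 0.531..0.573 z0.068
0.07 156 x 0.530..0.573 z 0.019..0.068 top x 0.532..0.573 z0.064
0.09 131 x 0.532..0.574 z 0.020..0.064 top x 0.532..0.574 z0.060
0.11 128 x 0.532..0.574 z 0.019..0.059 top x 0.532..0.574 z0.055
-0.15034054137237626 0.1188
[... 431 characters left out ...]
0.068
-0.07 136 x 0.530..0.579 z 0.044..0.068 top x 0.530..0.579 z0.064
-0.05 143 x 0.531..0.579 z 0.041..0.086 top x 0.533..0.576 z0.085
-0.03 269 x 0.534..0.578 z 0.036..0.088 top x 0.534..0.576 z0.085
-0.01 277 x 0.533..0.578 z 0.032..0.084 top x 0.533..0.577 z0.080
0.01 278 x 0.534..0.579 z 0.029..0.079 top x 0.534..0.577 z0.076
0.03 235 x 0.535..0.579 z 0.025..0.076 top x 0.535..0.578 z0.073
0.05 306 x 0.535..0.736 z 0.020..0.071 top x 0.535..0.578 z0.067
0.07 332 x 0.536..0.739 z 0.017..0.067 top x 0.535..0.578 z0.063
0.09 327 x 0.535..0.579 z 0.017..0.062 top x 0.535..0.578 z0.059
0.11 380 x 0.536..0.579 z 0.016..0.058 top x 0.537..0.579 z0.055
-0.15252447773475308 0.12070027327999444
```

```bash
cat >> h.py <<'E'
def tool(s=None):
    s=s or monitor.state(); return Ro.from_euler('xyz',s['orientation'],degrees=True).as_matrix(), s['tcp_pos']
def jawyaw(s=None):
    z=tool(s)[0][:,2]; return np.degrees(np.arctan2(z[1],z[0]))
E
python3 - <<'E'
from h import *
print(jawyaw(), tool()[0].round(3))
im=save('wrist','w0.png'); print(im['hand_eye'].round(4), im['intrinsics'], im['k1'])
E
```

```text
-72.42291897826902 [[-0.001  0.953  0.302]
 [ 0.001  0.302 -0.953]
 [-1.    -0.    -0.001]]
[[ 2.000e-04 -2.897e-01  9.571e-01 -1.427e-01]
 [-1.600e-03 -9.571e-01 -2.897e-01  7.380e-02]
 [ 1.000e+00 -1.500e-03 -7.000e-04  2.000e-04]
 [ 0.000e+00  0.000e+00  0.000e+00  1.000e+00]] [[380.71414597   0.         319.54591936]
 [  0.         380.71414597 235.7182996 ]
 [  0.           0.           1.        ]] -0.016006200517078066
```

Emit:
step_arm(
  moves=[
    {"x":0.023,"y":0.0235,"roll":10.2,"hand":0.3},
    {"x":0.023,"y":0.0235,"roll":10.2},
    {"x":0.023,"y":0.0235,"roll":10.2},
    {"x":0.023,"y":0.0235,"roll":10.2},
    {"x":0.023,"y":0.0235,"roll":10.2},
    {"x":0.023,"y":0.0235,"roll":10.2},
    {"x":0.023,"y":0.0235,"roll":10.2},
    {"x":0.023,"y":0.0235,"roll":10.2},
    {"x":0.023,"y":0.0235,"roll":10.2},
    {"x":0.023,"y":0.0235,"roll":10.2},
  ],
)

```text
schema error: expected keys x, y, z, roll, hand
```

Emit:
step_arm(
  moves=[
    {"x":0.023,"y":0.0235,"roll":10.2,"z":-0.03},
    {"x":0.023,"y":0.0235,"roll":10.2,"z":-0.03},
    {"x":0.022,"y":0.0235,"roll":10.2,"z":-0.03},
    {"z":-0.02},
    {},
  ],
)

```text
schema error: expected keys x, y, z, roll, hand
```

```bash
python3 - <<'E'
from h import *
s=monitor.state(); print(s['t'],s['tcp_pos'],jawyaw(s),s['joint_positions'],s['grip_width'],s['force'])
im=save('wrist','w1.png'); np.savez('pose1.npz',R=tool(s)[0],p=s['tcp_pos'])
E
```

```text
0.15 [ 0.19616372 -0.61931371  0.23063044] -72.4233236508728 [66.73851702 19.12298796  2.28493493 83.99816548 -0.76726281 76.96804907
 -3.35184487] 1.00127702069629 [-0.14472891 -0.29347846 -0.24231919]
```

View pics/w1.png

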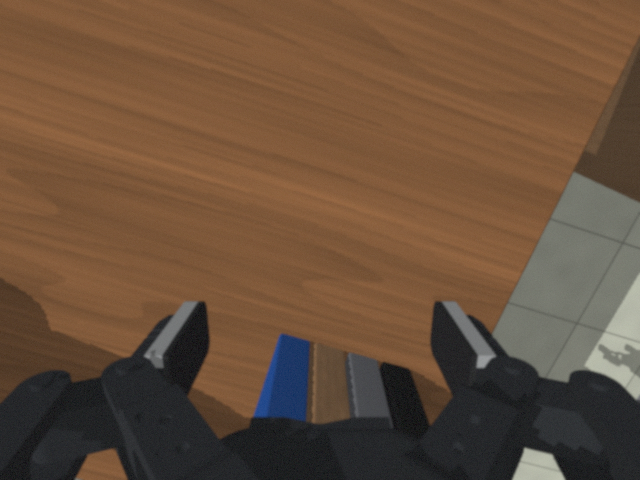

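Emit:
step_arm(
  moves=[
    {"x":0.023,"y":0.0235,"z":0,"roll":10.2,"hand":0.3},
    {"x":0.023,"y":0.0235,"z":0,"roll":10.2,"hand":0.3},
    {"x":0.023,"y":0.0235,"z":0,"roll":10.2,"hand":0.3},
    {"x":0.023,"y":0.0235,"z":0,"roll":10.2,"hand":0.3},
    {"x":0.023,"y":0.0235,"z":0,"roll":10.2,"hand":0.3},
    {"x":0.023,"y":0.0235,"z":0,"roll":10.2,"hand":0.3},
    {"x":0.023,"y":0.0235,"z":0,"roll":10.2,"hand":0.3},
    {"x":0.023,"y":0.0235,"z":0,"roll":10.2,"hand":0.3},
    {"x":0.023,"y":0.0235,"z":0,"roll":10.2,"hand":0.3},
    {"x":0.023,"y":0.0235,"z":0,"roll":10.2,"hand":0.3},
  ],
)

```text
t: 1.45
tcp_pos: [0.4268, -0.3838, 0.2312]
orientation: [143.7, 90.0, 173.6]
force: [0.7, -0.2, 0.1]
grip_width: 0.652
```

Emit:
step_arm(
  moves=[
    {"x":0.023,"y":0.0235,"z":-0.03,"roll":10.2,"hand":0.3},
    {"x":0.023,"y":0.0235,"z":-0.03,"roll":10.2,"hand":0.3},
    {"x":0.022,"y":0.0235,"z":-0.03,"roll":10.2,"hand":0.3},
    {"x":0,"y":0,"z":-0.02,"roll":0,"hand":0.3},
    {"x":0,"y":0,"z":0,"roll":0,"hand":0.3},
    {"x":0,"y":0,"z":0,"roll":0,"hand":0.3},
  ],
)

```text
t: 2.2
tcp_pos: [0.494, -0.3155, 0.1222]
orientation: [-121.0, 89.9, -61.0]
force: [-0.6, -1.4, 0.7]
grip_width: 0.65
```

```bash
python3 - <<'E'
from h import *
s=monitor.state(); print(s['t'],s['tcp_pos'],jawyaw(s),s['joint_positions'],s['grip_width'],s['force'])
im=save('wrist','w2.png'); np.savez('pose2.npz',R=tool(s)[0],p=s['tcp_pos'])
E
```

```text
2.2 [ 0.49402312 -0.31548055  0.12223012] 60.02097700352181 [ 50.21986121  18.55604081 -26.32528724  99.54822928   9.08379174
  63.9368348   81.10130516] 0.649547786678856 [-0.57117572 -1.38489894  0.68594914]
```

View pics/w2.png

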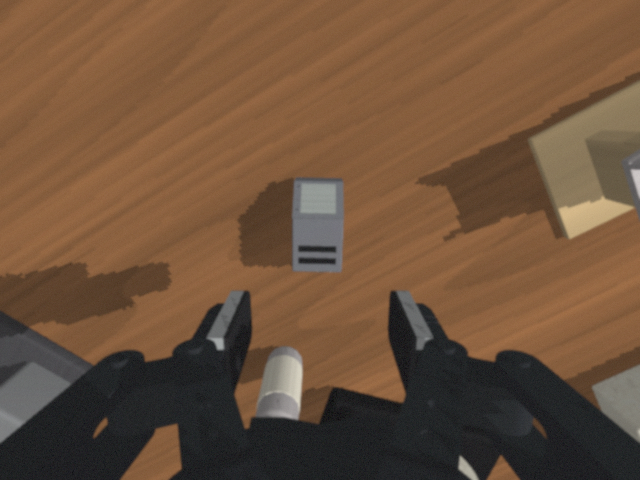

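```bash
cat >> h.py <<'E'
def wcam(im,R,p):
    H=im['hand_eye']; out=dict(im); out['Rw']=R@H[:3,:3]; out['origin']=R@H[:3,3]+p; return out
def wplane(im,uv,z):
    r=und(im,uv)@im['Rw'].T; o=im['origin']; return o+r*((z-o[2])/r[:,2])[:,None]
def wcloud(im):
    v,u=np.mgrid[0:480,0:640]; P=und(im,np.c_[u.ravel(),v.ravel()])*im['z_map'].reshape(-1,1)
    return (P@im['Rw'].T+im['origin']).reshape(480,640,3)
def wload(pose):
    q=np.load(pose); return wcam(load('wrist'),q['R'],q['p'])
E
python3 - <<'E'
from h import *
im=wload('pose2.npz'); C=wcloud(im)
m=((C[...,2]>.006)&(C[...,2]<.05)).astype(np.uint8); m[290:]=0
k,lab,st,ce=cv2.connectedComponentsWithStats(m,connectivity=4); L=lab==lab[235,318]
print(st[lab[235,318]])
p=C[L];t=p[p[:,2]>.034]
print(np.percentile(p[:,2],[5,50,95]),cv2.minAreaRect((p[:,:2]*1000).astype(np.float32)),cv2.minAreaRect((t[:,:2]*1000).astype(np.float32)))
# ray-cast: tail top corners
print(wplane(im,[[293,272],[341,272],[294,215],[343,215]],.036).round(4)); print(wplane(im,[[294,178],[343,178]],.016).round(4))
print('glue',wplane(im,[[285,352],[280,400]],.085).round(3), C[375,280])
print('table z',C[100,200],C[260,100])
E
```

```text
[ 292  178   52   94 4658]
[0.01765736 0.03545492 0.03708871] ((486.17315673828125, -312.988037109375), (31.987703323364258, 56.57025909423828), 58.68198013305664) ((492.7880859375, -316.9552917480469), (31.886953353881836, 41.143959045410156), 58.68547058105469)
[[ 0.5027 -0.3407  0.036 ]
 [ 0.5183 -0.3138  0.036 ]
 [ 0.4706 -0.3205  0.036 ]
 [ 0.4858 -0.2943  0.036 ]]
[[ 0.4529 -0.3113  0.016 ]
 [ 0.4689 -0.2836  0.016 ]]
glue [[ 0.525 -0.356  0.085]
 [ 0.551 -0.375  0.085]] [ 0.56322225 -0.38779517  0.03946135]
table z [ 0.37945007 -0.34020037  0.00086158] [ 0.43384826 -0.46887814  0.00190035]
```

```bash
python3 - <<'E'
from h import *
im=load('top');C=cloud(im)
print(onplane(im,[[462,204]],.085), onplane(im,[[452,215]],.0))
q=C[198:220,445:470].reshape(-1,3);q=q[q[:,2]>.07];print(len(q),q.mean(0),q.min(0),q.max(0))
E
```

```text
[[ 0.57258599 -0.39370013  0.085     ]] [[ 0.56572339 -0.38960937  0.        ]]
108 [ 0.56641875 -0.38569701  0.10414891] [ 0.26161753 -0.40891985  0.07078239] [0.58635833 0.01094654 1.32089256]
```

Emit:
step_arm(
  moves=[
    {"x":-0.001,"y":-0.0017,"z":-0.03,"roll":-1.3,"hand":0.3},
    {"x":0,"y":0,"z":-0.03,"roll":0,"hand":0.3},
    {"x":0,"y":0,"z":-0.028,"roll":0,"hand":0.3},
    {"x":0,"y":0,"z":-0.015,"roll":0,"hand":0.3},
    {"x":0,"y":0,"z":0,"roll":0,"hand":0.3},
    {"x":0,"y":0,"z":0,"roll":0,"hand":-1},
    {"x":0,"y":0,"z":0,"roll":0,"hand":-1},
    {"x":0,"y":0,"z":0,"roll":0,"hand":-1},
    {"x":0,"y":0,"z":0,"roll":0,"hand":-1},
    {"x":0,"y":0,"z":0,"roll":0,"hand":-1},
  ],
  force=30,
)

```text
t: 3.5
tcp_pos: [0.4943, -0.3164, 0.0198]
orientation: [-97.2, 89.9, -38.3]
force: [-0.8, 0.6, 7.0]
grip_width: 0.368
```

Emit:
step_arm(
  moves=[
    {"x":0,"y":0,"z":0.03,"roll":0,"hand":-1},
    {"x":0,"y":0,"z":0.05,"roll":0,"hand":-1},
    {"x":0.01,"y":0.03,"z":0.05,"roll":-10,"hand":-1},
    {"x":0.01,"y":0.035,"z":0.05,"roll":-10,"hand":-1},
    {"x":0.01,"y":0.035,"z":0.03,"roll":-10,"hand":-1},
    {"x":0.01,"y":0.035,"z":0.02,"roll":-10,"hand":-1},
    {"x":0.01,"y":0.035,"z":0,"roll":-10,"hand":-1},
    {"x":0.01,"y":0.035,"z":0,"roll":-10,"hand":-1},
    {"x":0,"y":0,"z":0,"roll":0,"hand":-1},
    {"x":0,"y":0,"z":0,"roll":0,"hand":-1},
  ],
)

```text
t: 4.75
tcp_pos: [0.5531, -0.1113, 0.2484]
orientation: [-96.9, 90.0, -97.9]
force: [0.8, 0.2, -0.9]
grip_width: 0.366
```

```bash
python3 - <<'E'
from h import *
s=monitor.state(); print(s['t'],s['tcp_pos'],jawyaw(s),s['joint_positions'],s['grip_width'],s['force'])
im=save('wrist','w3.png'); np.savez('pose3.npz',R=tool(s)[0],p=s['tcp_pos'])
E
```

```text
4.75 [ 0.55308501 -0.11127812  0.24843304] -1.0285878932592136 [ 31.0125088   10.61568085 -27.48177439  93.52767348   5.03799278
  77.08239972   1.7758628 ] 0.36593966317023496 [ 0.83345429  0.18819293 -0.87861944]
```

View pics/w3.png

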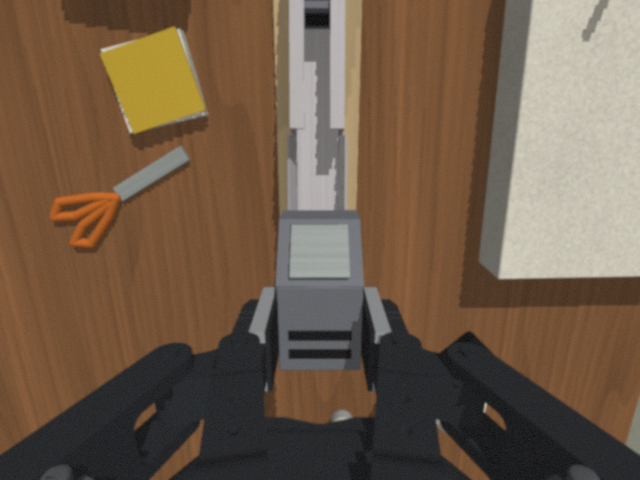

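```bash
python3 - <<'E'
from h import *
im=wload('pose3.npz'); C=wcloud(im); q=np.load('pose3.npz');
g=cv2.cvtColor(im['pixels'],cv2.COLOR_RGB2HSV)
T=(C-q['p'])@q['R']   # tool coords: x along fingers,y,z jaw
for v in (230,260,320,355):
    r=np.where(np.abs(T[v,:,0]+0.0)<.03)[0]; r=r[(r>230)&(r<400)]
    rr=[(u,T[v,u].round(4).tolist()) for u in (r[0],r[-1])]; print('cart row',v,rr)
for v in (15,40,70,100,120,126,132,140,160,180,200):
    z=C[v,:,2]; r=np.where((z>.03)&(z<.12))[0]; r=r[(r>250)&(r<400)]
    print(v,r[0],r[-1],C[v,r[0]].round(4),C[v,r[-1]].round(4),'mid',((C[v,r[0]]+C[v,r[-1]])/2).round(4), 'toolz',round(float((T[v,r[0],2]+T[v,r[-1],2])/2),4))
b=wplane(im,[[290,128],[345,128],[289,10],[346,10]],.0879);print(b.round(4))
cv2.imwrite('pics/w3c.png',cv2.resize(im['pixels'][0:220,260:380,::-1],None,fx=3.4,fy=2.7,interpolation=cv2.INTER_CUBIC))
E
```

```text
cart row 230 [(np.int64(279), [-0.0008, 0.033, -0.0157]), (np.int64(360), [-0.0002, 0.0328, 0.0157])]
cart row 260 [(np.int64(277), [-0.008, 0.0233, -0.0161]), (np.int64(361), [-0.0094, 0.0238, 0.0154])]
cart row 320 [(np.int64(236), [-0.0242, 0.007, -0.0292]), (np.int64(399), [-0.0238, 0.0067, 0.0278])]
cart row 355 [(np.int64(274), [-0.0296, -0.0035, -0.0157]), (np.int64(365), [-0.0293, -0.0037, 0.0156])]
15 289 344 [0.5329 0.0391 0.0707] [0.5742 0.0383 0.0706] mid [0.5536 0.0387 0.0706] toolz -0.0022
40 289 344 [0.5324 0.0213 0.0742] [0.574  0.0205 0.0742] mid [0.5532 0.0209 0.0742] toolz -0.0023
70 289 344 [ 5.319e-01 -4.000e-04  7.970e-02] [ 0.5737 -0.0011  0.0785] mid [ 0.5528 -0.0008  0.0791] toolz -0.0023
100 289 344 [ 0.5313 -0.0221  0.0827] [ 0.5733 -0.023   0.0839] mid [ 0.5523 -0.0225  0.0833] toolz -0.0024
120 290 344 [ 0.5316 -0.0368  0.0856] [ 0.5731 -0.0376  0.086 ] mid [ 0.5524 -0.0372  0.0858] toolz -0.002
126 290 343 [ 0.5317 -0.0412  0.0884] [ 0.5723 -0.042   0.0866] mid [ 0.552  -0.0416  0.0875] toolz -0.0023
132 291 343 [ 0.5289 -0.0468  0.0425] [ 0.5748 -0.0477  0.0437] mid [ 0.5519 -0.0473  0.0431] toolz -0.0024
140 287 346 [ 0.5266 -0.0528  0.061 ] [ 0.5763 -0.0538  0.0614] mid [ 0.5515 -0.0533  0.0612] toolz -0.0027
160 287 346 [ 0.5262 -0.0691  0.0648] [ 0.5759 -0.0698  0.067 ] mid [ 0.5511 -0.0694  0.0659] toolz -0.0027
180 288 346 [ 0.5268 -0.0852  0.0701] [ 0.5758 -0.0863  0.0693] mid [ 0.5513 -0.0857  0.0697] toolz -0.0022
200 288 346 [ 0.5263 -0.1018  0.0731] [ 0.5756 -0.1029  0.0723] mid [ 0.5509 -0.1023  0.0727] toolz -0.0023
[[ 0.5316 -0.0427  0.0879]
 [ 0.5738 -0.0435  0.0879]
 [ 0.5342  0.0381  0.0879]
 [ 0.5746  0.0373  0.0879]]
```

View pics/w3c.png

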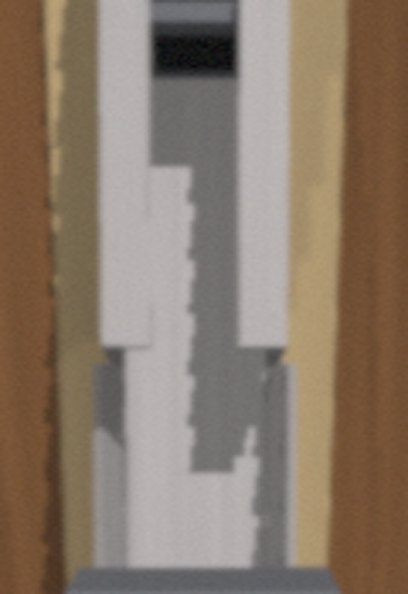

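```bash
python3 - <<'E'
from h import *
im=wload('pose3.npz'); C=wcloud(im); q=np.load('pose3.npz')
T=(C-q['p'])@q['R']
for v in range(205,375,8): print(v,T[v,300].round(4),T[v,345].round(4))
E
```

```text
205 [ 0.1911  0.0014 -0.0177] [0.1757 0.0047 0.0216]
213 [ 0.0131  0.0364 -0.0082] [0.0127 0.0365 0.0106]
221 [ 0.0042  0.0353 -0.0078] [0.0025 0.0357 0.01  ]
229 [-0.0002  0.0332 -0.0076] [-0.0013  0.0335  0.0098]
237 [-0.0026  0.0307 -0.0076] [-0.0038  0.031   0.0097]
245 [-0.0065  0.0287 -0.0074] [-0.0056  0.0284  0.0096]
253 [-0.0081  0.0261 -0.0074] [-0.0086  0.0263  0.0095]
261 [-0.0098  0.0236 -0.0073] [-0.0098  0.0235  0.0094]
269 [-0.0136  0.0219 -0.0072] [-0.0133  0.0217  0.0092]
277 [-0.0155  0.0195 -0.0071] [-0.0146  0.0191  0.0092]
285 [-0.0162  0.0167 -0.0071] [-0.0164  0.0168  0.0091]
293 [-0.0165  0.0137 -0.0071] [-0.0163  0.0136  0.0092]
301 [-0.0159  0.0102 -0.0072] [-0.0164  0.0104  0.0093]
309 [-0.0167  0.0073 -0.0072] [-0.0156  0.0067  0.0094]
317 [-0.0163  0.0038 -0.0073] [-0.0172  0.0043  0.0093]
325 [-0.0159  0.0002 -0.0074] [-0.016   0.0003  0.0095]
333 [-0.0181 -0.0018 -0.0073] [-0.0168 -0.0026  0.0095]
341 [-0.0169 -0.006  -0.0075] [-0.0152 -0.007   0.0096]
349 [-0.0166 -0.0096 -0.0075] [-0.0169 -0.0095  0.0096]
357 [-0.0169 -0.013  -0.0076] [-0.0167 -0.0131  0.0097]
365 [-0.0164 -0.0169 -0.0077] [-0.0169 -0.0166  0.0097]
373 [ 0.2493 -0.2185 -0.0242] [ 0.2476 -0.2173  0.0301]
```

Emit:
step_arm(
  moves=[
    {"x":-0.0022,"y":0,"z":-0.04,"roll":0,"hand":-1},
    {"x":0,"y":0,"z":-0.05,"roll":0,"hand":-1},
    {"x":0,"y":0,"z":-0.04,"roll":0,"hand":-1},
    {"x":0,"y":0,"z":-0.02,"roll":0,"hand":-1},
    {"x":0,"y":0,"z":-0.01,"roll":0,"hand":-1},
    {"x":0,"y":0,"z":-0.003,"roll":0,"hand":-1},
    {"x":0,"y":0,"z":0,"roll":0,"hand":-1},
    {"x":0,"y":0,"z":0,"roll":0,"hand":-1},
  ],
)

```text
t: 5.8
tcp_pos: [0.5516, -0.111, 0.0862]
orientation: [-15.5, 89.9, -16.6]
force: [-0.1, -0.0, -0.9]
grip_width: 0.368
```

```bash
python3 - <<'E'
from h import *
s=monitor.state(); print(s['t'],s['tcp_pos'],jawyaw(s),s['force'])
save('wrist','w4.png'); save('scene','s4.png'); crop('scene',230,160,390,320,4,'s4c.png')
E
```

```text
5.8 [ 0.55163809 -0.11099878  0.0862318 ] -1.1254361256007803 [-0.10200996 -0.04023615 -0.87835803]
```

View pics/w4.png

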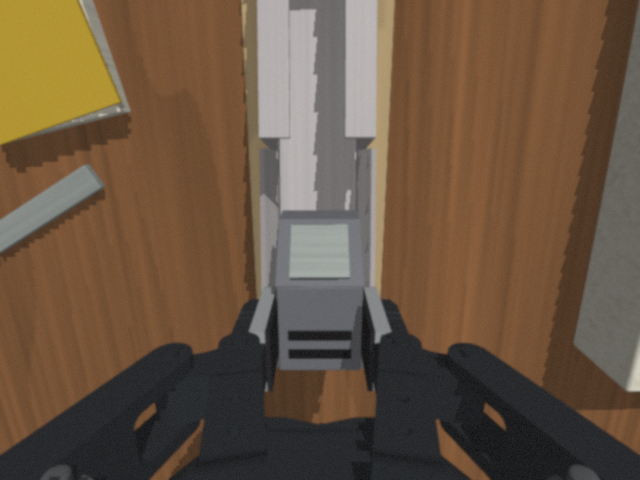

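View pics/s4c.png

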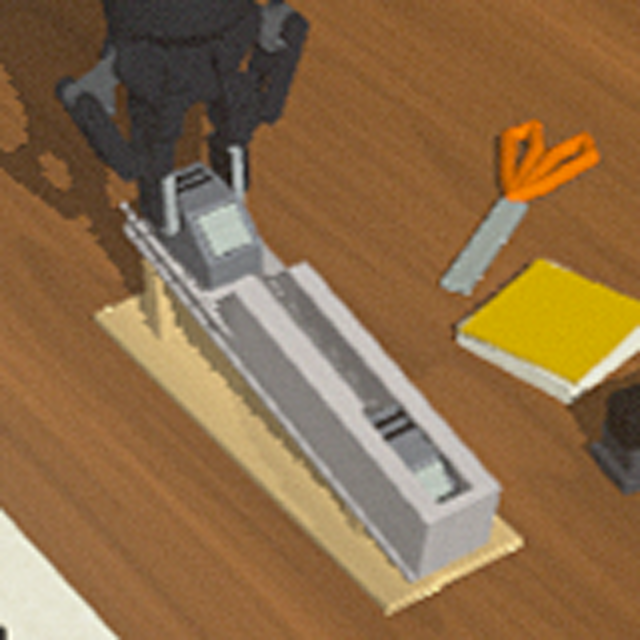

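Emit:
step_arm(
  moves=[
    {"x":-0.0006,"y":0,"z":-0.002,"roll":0,"hand":-1},
    {"x":0,"y":0,"z":-0.0025,"roll":0,"hand":-1},
    {"x":0,"y":0,"z":0,"roll":0,"hand":-1},
    {"x":0,"y":0,"z":0,"roll":0,"hand":-0.1},
    {"x":0,"y":0,"z":0,"roll":0,"hand":-0.1},
    {"x":0,"y":0,"z":0,"roll":0,"hand":-0.1},
    {"x":0,"y":0,"z":0,"roll":0,"hand":-0.1},
  ],
)

```text
t: 6.78
tcp_pos: [0.5505, -0.1108, 0.0808]
orientation: [141.2, 90.0, 140.0]
force: [-0.8, 0.1, -0.3]
grip_width: 0.447
```

```bash
python3 - <<'E'
from h import *
s=monitor.state(); print(s['t'],s['tcp_pos'],jawyaw(s),s['force'])
save('wrist','w5.png'); save('scene','s5.png'); crop('scene',230,160,390,320,4,'s5c.png')
E
```

```text
6.775 [ 0.55048104 -0.11080063  0.08075726] -1.1239646439351554 [-0.83368564  0.12484196 -0.32866803]
```

View pics/w5.png

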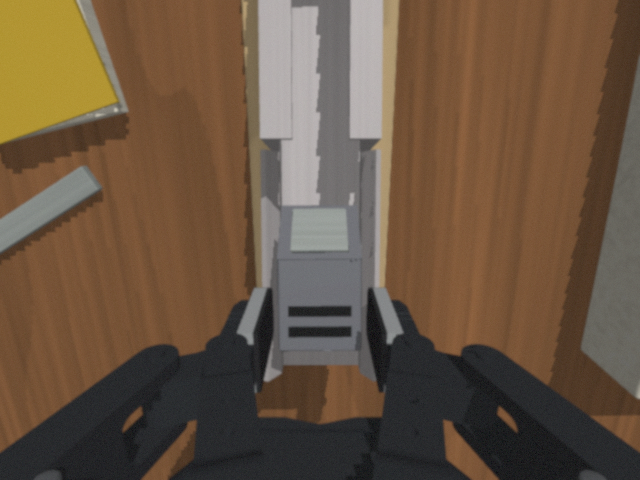

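View pics/s5c.png

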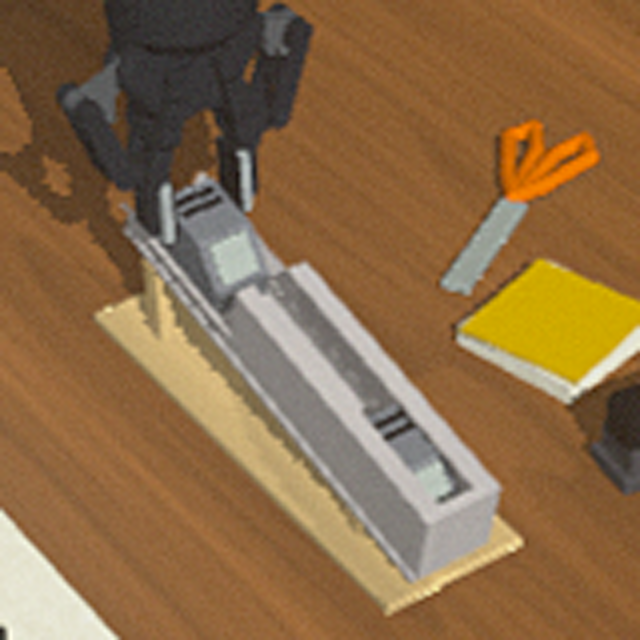

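Emit:
step_arm(
  moves=[
    {"x":0,"y":0,"z":0.01,"roll":0,"hand":0},
    {"x":0,"y":0,"z":0.03,"roll":0,"hand":0},
    {"x":0,"y":-0.01,"z":0.03,"roll":0,"hand":-1},
    {"x":0,"y":-0.031,"z":0,"roll":0,"hand":-1},
    {"x":0,"y":0,"z":0,"roll":0,"hand":-1},
    {"x":0,"y":0,"z":0,"roll":0,"hand":-1},
    {"x":0,"y":0,"z":-0.03,"roll":0,"hand":-1},
    {"x":0,"y":0,"z":-0.03,"roll":0,"hand":-1},
    {"x":0,"y":0,"z":-0.016,"roll":0,"hand":-1},
    {"x":0,"y":0,"z":0,"roll":0,"hand":-1},
  ],
)

```text
t: 8.12
tcp_pos: [0.5499, -0.151, 0.074]
orientation: [155.7, 89.9, 154.6]
force: [1.0, -0.6, 0.0]
grip_width: 0.005
```

```bash
python3 - <<'E'
from h import *
s=monitor.state(); print(s['t'],s['tcp_pos'],jawyaw(s),s['force'],s['grip_width'])
save('wrist','w6.png'); save('scene','s6.png'); crop('scene',230,120,390,320,3,'s6c.png')
E
```

```text
8.125 [ 0.54991537 -0.15104253  0.07400926] -1.0749273621542141 [ 0.9788529  -0.56459771  0.02633538] 0.0054294685098485295
```

View pics/w6.png

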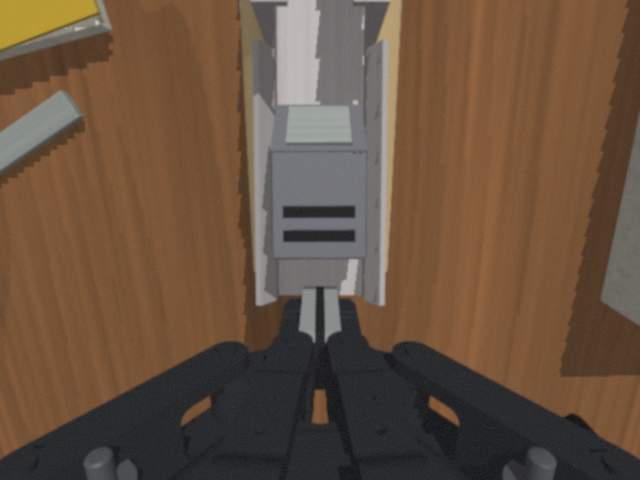

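View pics/s6c.png

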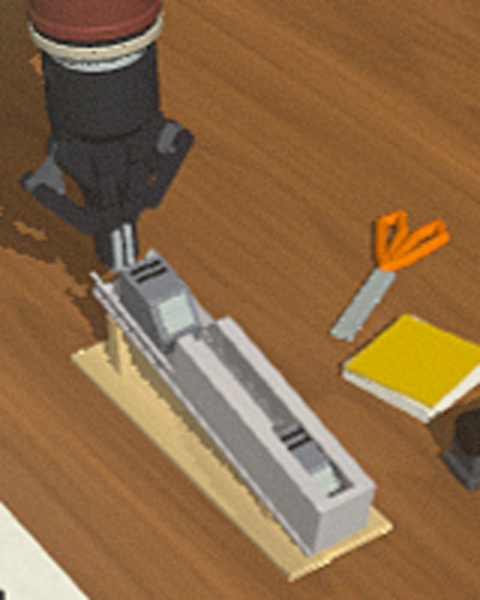

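Emit:
step_arm(
  moves=[
    {"x":0.0005,"y":0.008,"z":-0.0017,"roll":0,"hand":-1},
    {"x":0,"y":0.008,"z":-0.0017,"roll":0,"hand":-1},
    {"x":0,"y":0.008,"z":-0.0017,"roll":0,"hand":-1},
    {"x":0,"y":0.008,"z":-0.0017,"roll":0,"hand":-1},
    {"x":0.0005,"y":0.008,"z":-0.0017,"roll":0,"hand":-1},
  ],
)

```text
t: 8.85
tcp_pos: [0.5515, -0.1112, 0.0662]
orientation: [-123.3, 90.0, -124.4]
force: [0.7, -1.3, 0.9]
grip_width: 0.002
```

```bash
python3 - <<'E'
from h import *
s=monitor.state(); print(s['t'],s['tcp_pos'],s['force'])
save('wrist','w7.png')
E
```

```text
8.85 [ 0.55148055 -0.11123503  0.06624953] [ 0.74877208 -1.25086502  0.90780381]
```

View pics/w7.png

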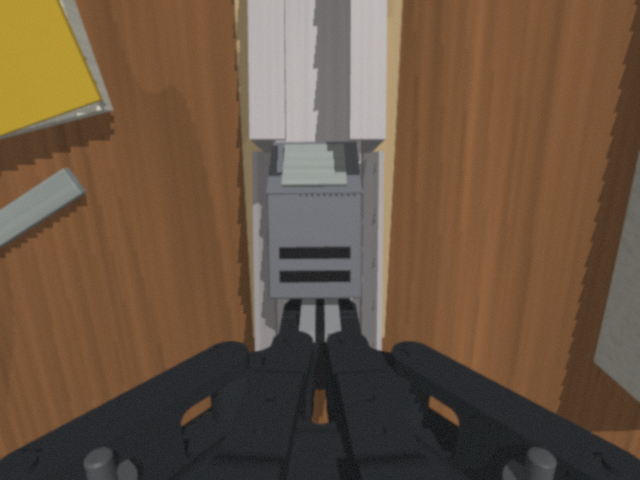

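Emit:
step_arm(
  moves=[
    {"x":0,"y":0.007,"z":-0.0015,"roll":0,"hand":-1},
    {"x":0,"y":0.007,"z":-0.0015,"roll":0,"hand":-1},
    {"x":0,"y":0.007,"z":-0.0015,"roll":0,"hand":-1},
    {"x":0,"y":0.007,"z":-0.0015,"roll":0,"hand":-1},
    {"x":0.0005,"y":0.007,"z":-0.0015,"roll":0,"hand":-1},
    {"x":0,"y":0.007,"z":-0.0015,"roll":0,"hand":-1},
    {"x":0,"y":0.007,"z":-0.0015,"roll":0,"hand":-1},
    {"x":0,"y":0,"z":0,"roll":0,"hand":-1},
  ],
)

```text
t: 9.9
tcp_pos: [0.5519, -0.0619, 0.0556]
orientation: [132.0, 90.0, 130.9]
force: [0.0, 1.4, -0.6]
grip_width: -0.001
```

```bash
python3 - <<'E'
from h import *
s=monitor.state(); print(s['t'],s['tcp_pos'],s['force'])
save('wrist','w8.png');save('scene','s8.png'); crop('scene',230,120,390,320,3,'s8c.png')
E
```

```text
9.9 [ 0.55187845 -0.06192504  0.05564735] [ 0.01105107  1.36861463 -0.57926124]
```

View pics/w8.png

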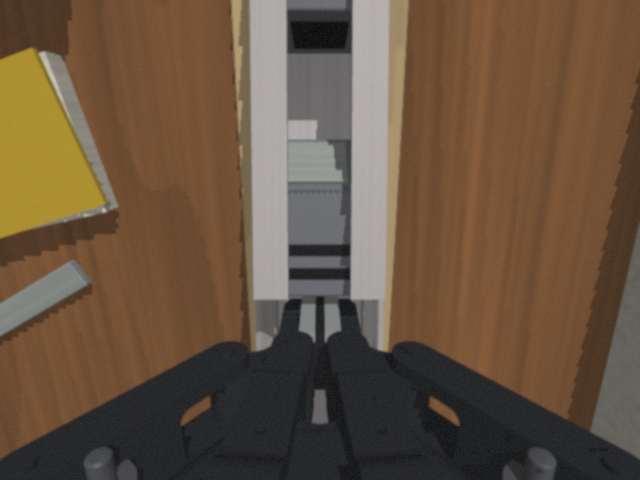

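View pics/s8c.png

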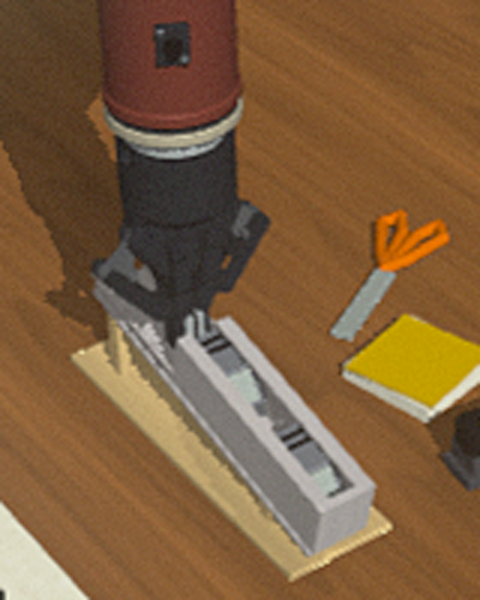

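Emit:
step_arm(
  moves=[
    {"x":0,"y":-0.015,"z":0.004,"roll":0,"hand":-1},
    {"x":0,"y":-0.005,"z":0.04,"roll":0,"hand":-1},
    {"x":0,"y":0,"z":0.05,"roll":0,"hand":0},
    {"x":-0.006,"y":0.045,"z":0.05,"roll":-1,"hand":0.3},
    {"x":-0.008,"y":0.06,"z":0,"roll":-1,"hand":0.3},
    {"x":-0.008,"y":0.06,"z":0,"roll":-1,"hand":0.3},
    {"x":-0.008,"y":0.06,"z":0,"roll":0,"hand":0.3},
    {"x":-0.008,"y":0.06,"z":0,"roll":0,"hand":0.3},
    {"x":-0.008,"y":0.06,"z":-0.03,"roll":0,"hand":0.3},
    {"x":0,"y":0.022,"z":-0.03,"roll":0,"hand":0.3},
  ],
)

```text
t: 11.25
tcp_pos: [0.5068, 0.2792, 0.1386]
orientation: [55.4, 89.9, 51.4]
force: [0.9, -0.4, 0.7]
grip_width: 0.649
```

Emit:
step_arm(
  moves=[
    {"x":0,"y":0,"z":-0.02,"roll":0,"hand":0.3},
    {"x":0,"y":0,"z":0,"roll":0,"hand":0.3},
    {"x":0,"y":0,"z":0,"roll":0,"hand":0.3},
  ],
)

```text
t: 11.62
tcp_pos: [0.5083, 0.2748, 0.1193]
orientation: [-2.4, 89.9, -6.6]
force: [-0.5, 0.2, -0.2]
grip_width: 0.652
```

```bash
python3 - <<'E'
from h import *
s=monitor.state(); print(s['t'],s['tcp_pos'],jawyaw(s),s['joint_positions'],s['force'])
im=save('wrist','w9.png'); np.savez('pose9.npz',R=tool(s)[0],p=s['tcp_pos'])
im=wload('pose9.npz'); C=wcloud(im)
m=((C[...,2]>.006)&(C[...,2]<.05)).astype(np.uint8); m[290:]=0
k,lab,st,ce=cv2.connectedComponentsWithStats(m,connectivity=4)
for i in range(1,k):
    if st[i,4]>800:
        p=C[lab==i]; t=p[p[:,2]>.034]; print(st[i],im['pixels'][lab==i].mean(0).round(),np.percentile(p[:,2],[5,50,95]),cv2.minAreaRect((p[:,:2]*1000).astype(np.float32)),len(t) and cv2.minAreaRect((t[:,:2]*1000).astype(np.float32)))
E
```

```text
11.625 [0.50830434 0.27479218 0.11934134] -4.266593453820768 [  0.23410395  20.29711248 -39.70995193 100.35096138  14.28063279
  64.42040788 -48.20869516] [-0.53145349  0.22547512 -0.21502821]
[ 459    0  109   76 3194] [112. 111. 102.] [0.00853814 0.02990101 0.04795671] ((619.6708374023438, 382.68316650390625), (16.37594223022461, 63.22526550292969), 45.362918853759766) ((621.0149536132812, 379.4630126953125), (13.670875549316406, 58.322776794433594), 50.733707427978516)
[ 576    0   62   43 1744] [117. 116. 107.] [0.00860469 0.03038993 0.04797015] ((672.461181640625, 389.9072570800781), (33.43674850463867, 6.44406270980835), 64.67194366455078) ((671.09375, 386.5491638183594), (26.74300765991211, 4.230884075164795), 59.017826080322266)
[ 225   11  116   96 6713] [157.  66.  63.] [0.01835824 0.03564963 0.03730989] ((496.6878967285156, 384.4723815917969), (56.397037506103516, 32.81188201904297), 21.107912063598633) ((489.3692932128906, 381.6723937988281), (40.90093231201172, 32.63663864135742), 20.768733978271484)
[ 286  164   53   95 4822] [122. 124. 126.] [0.0187174  0.03552298 0.03710425] ((505.29730224609375, 293.0209045410156), (55.9070930480957, 32.07820129394531), 86.0640869140625) ((504.7713623046875, 285.9686279296875), (41.789886474609375, 31.82282066345215), 86.11763763427734)
[ 182  265   55   25 1081] [187. 105. 101.] [0.00825449 0.01933285 0.02515658] ((429.5050354003906, 247.64108276367188), (12.791303634643555, 32.965641021728516), 72.26009368896484) 0
```

View pics/w9.png

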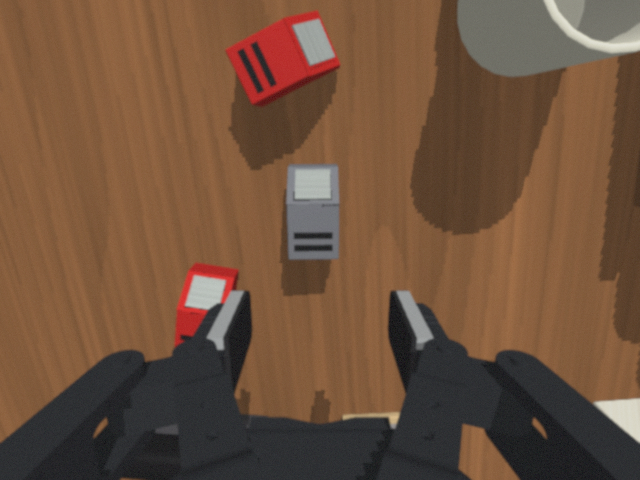

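Emit:
step_arm(
  moves=[
    {"x":-0.0036,"y":0.0097,"z":-0.02,"roll":0.3,"hand":0.1},
    {"x":0,"y":0,"z":-0.035,"roll":0,"hand":0.1},
    {"x":0,"y":0,"z":-0.03,"roll":0,"hand":0.1},
    {"x":0,"y":0,"z":-0.015,"roll":0,"hand":0.1},
    {"x":0,"y":0,"z":0,"roll":0,"hand":0.1},
    {"x":0,"y":0,"z":0,"roll":0,"hand":-1},
    {"x":0,"y":0,"z":0,"roll":0,"hand":-1},
    {"x":0,"y":0,"z":0,"roll":0,"hand":-1},
    {"x":0,"y":0,"z":0,"roll":0,"hand":-1},
  ],
  force=30,
)

```text
t: 12.8
tcp_pos: [0.5041, 0.2865, 0.0194]
orientation: [26.9, 89.9, 23.1]
force: [-1.0, -0.5, 6.4]
grip_width: 0.366
```

Emit:
step_arm(
  moves=[
    {"x":0,"y":0,"z":0.03,"roll":0,"hand":-1},
    {"x":0,"y":0,"z":0.05,"roll":0,"hand":-1},
    {"x":0.005,"y":-0.03,"z":0.05,"roll":1,"hand":-1},
    {"x":0.007,"y":-0.06,"z":0.05,"roll":1,"hand":-1},
    {"x":0.007,"y":-0.06,"z":0,"roll":0.9,"hand":-1},
    {"x":0.007,"y":-0.06,"z":0,"roll":0,"hand":-1},
    {"x":0.007,"y":-0.06,"z":0,"roll":0,"hand":-1},
    {"x":0.007,"y":-0.06,"z":0,"roll":0,"hand":-1},
    {"x":0.007,"y":-0.05,"z":0,"roll":0,"hand":-1},
    {"x":0,"y":-0.018,"z":0,"roll":0,"hand":-1},
  ],
)

```text
t: 14.05
tcp_pos: [0.5487, -0.1038, 0.188]
orientation: [-113.4, 89.9, -114.6]
force: [-0.1, -0.0, -0.4]
grip_width: 0.362
```

Emit:
step_arm(
  moves=[
    {"x":0,"y":0,"z":0,"roll":0,"hand":-1},
    {"x":0,"y":0,"z":0,"roll":0,"hand":-1},
  ],
)

```text
t: 14.3
tcp_pos: [0.549, -0.0976, 0.1883]
orientation: [85.5, 90.0, 84.7]
force: [0.5, 0.3, -1.2]
grip_width: 0.369
```

```bash
python3 - <<'E'
from h import *
s=monitor.state(); print(s['t'],s['tcp_pos'],jawyaw(s),s['force'],s['grip_width'])
im=save('wrist','w10.png'); np.savez('pose10.npz',R=tool(s)[0],p=s['tcp_pos'])
im=wload('pose10.npz'); C=wcloud(im); q=np.load('pose10.npz')
T=(C-q['p'])@q['R']
for v in range(205,400,10): print(v,T[v,300].round(4),T[v,340].round(4))
for v in (230,250): 
    r=np.where(np.abs(T[v,:,0])<.03)[0]; r=r[(r>230)&(r<400)];print('cart',v,T[v,r[0]].round(4),T[v,r[-1]].round(4))
for v in (15,40,70,100,120,140,160,180,195):
    z=C[v,:,2]; r=np.where((z>.03)&(z<.12))[0]; r=r[(r>250)&(r<400)]
    print(v,r[0],r[-1],'mid',((C[v,r[0]]+C[v,r[-1]])/2).round(4), 'toolz',round(float((T[v,r[0],2]+T[v,r[-1],2])/2),4))
E
```

```text
14.3 [ 0.54903451 -0.09756554  0.18829644] -0.7807045117237902 [ 0.47039712  0.29629124 -1.24492738] 0.36855819234986026
205 [ 0.1361  0.0133 -0.0147] [0.1364 0.0132 0.0152]
215 [ 0.0171  0.0346 -0.0085] [0.0173 0.0345 0.0088]
225 [ 0.0027  0.034  -0.0078] [0.0023 0.0341 0.008 ]
235 [-0.0019  0.0313 -0.0076] [-0.0008  0.0309  0.0079]
245 [-0.0051  0.0283 -0.0075] [-0.0058  0.0285  0.0077]
255 [-0.0075  0.0251 -0.0074] [-0.0069  0.0249  0.0077]
265 [-0.0097  0.0219 -0.0073] [-0.0106  0.0222  0.0076]
275 [-0.0142  0.0198 -0.0072] [-0.0134  0.0194  0.0074]
285 [-0.0147  0.016  -0.0072] [-0.0146  0.016   0.0074]
295 [-0.0157  0.0125 -0.0072] [-0.0168  0.013   0.0074]
305 [-0.0172  0.0092 -0.0072] [-0.0165  0.0089  0.0074]
315 [-0.0167  0.0049 -0.0073] [-0.0167  0.0049  0.0075]
325 [-0.0158  0.0002 -0.0074] [-0.0165  0.0006  0.0076]
335 [-0.0161 -0.0039 -0.0075] [-0.0152 -0.0044  0.0077]
345 [-0.0175 -0.0073 -0.0075] [-0.0174 -0.0074  0.0076]
355 [-0.0167 -0.0122 -0.0076] [-0.0171 -0.012   0.0077]
365 [-0.0165 -0.0169 -0.0077] [-0.0172 -0.0163  0.0078]
375 [ 0.1875 -0.1748 -0.0204] [ 0.1881 -0.1753  0.0205]
385 [ 0.1886 -0.1879 -0.0207] [ 0.1878 -0.1873  0.0206]
395 [ 0.1881 -0.1999 -0.0209] [ 0.188  -0.1998  0.0208]
cart 230 [ 0.0016  0.0323 -0.016 ] [0.0014 0.0323 0.0159]
cart 250 [-0.0049  0.0262 -0.0159] [-0.0041  0.0259  0.0159]
15 290 358 mid [0.5538 0.0382 0.0706] toolz 0.0029
40 290 358 mid [0.5535 0.0236 0.0742] toolz 0.0028
70 290 357 mid [0.553  0.0061 0.0776] toolz 0.0026
100 290 357 mid [ 0.5527 -0.0115  0.0803] toolz 0.0025
120 290 357 mid [ 0.5525 -0.0235  0.0832] toolz 0.0024
140 290 356 mid [ 0.552  -0.0355  0.0861] toolz 0.0022
160 287 358 mid [ 0.5517 -0.0502  0.0609] toolz 0.002
180 287 358 mid [ 0.5515 -0.0637  0.0646] toolz 0.002
195 287 358 mid [ 0.5513 -0.074   0.0664] toolz 0.0019
```

View pics/w10.png

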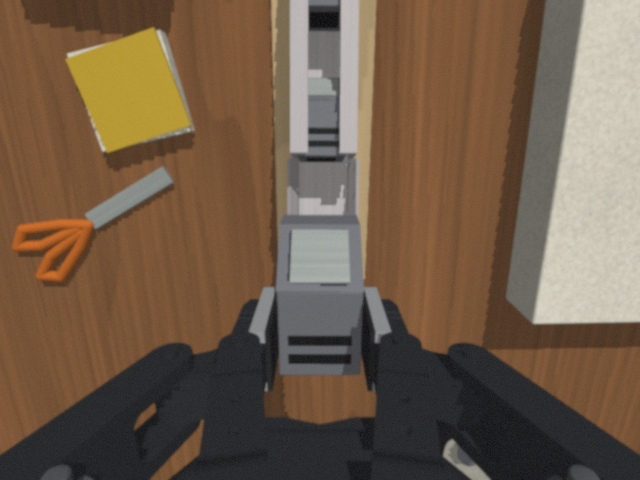

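Emit:
step_arm(
  moves=[
    {"x":0.0018,"y":-0.0117,"z":-0.02,"roll":-0.4,"hand":-1},
    {"x":0,"y":0,"z":-0.04,"roll":0,"hand":-1},
    {"x":0,"y":0,"z":-0.03,"roll":0,"hand":-1},
    {"x":0,"y":0,"z":-0.01,"roll":0,"hand":-1},
    {"x":0,"y":0,"z":0,"roll":0,"hand":-1},
    {"x":0,"y":0,"z":0,"roll":0,"hand":-1},
  ],
)

```text
t: 15.1
tcp_pos: [0.5515, -0.1115, 0.0892]
orientation: [-11.0, 89.9, -12.3]
force: [0.9, -0.2, -0.8]
grip_width: 0.363
```

```bash
python3 - <<'E'
from h import *
s=monitor.state(); print(s['t'],s['tcp_pos'],jawyaw(s),s['force'],s['grip_width'])
im=save('wrist','w11.png')
E
```

```text
15.1 [ 0.55151066 -0.1115415   0.08918033] -1.3204970373705356 [ 0.86847576 -0.19828535 -0.81955947] 0.3634380582422067
```

View pics/w11.png

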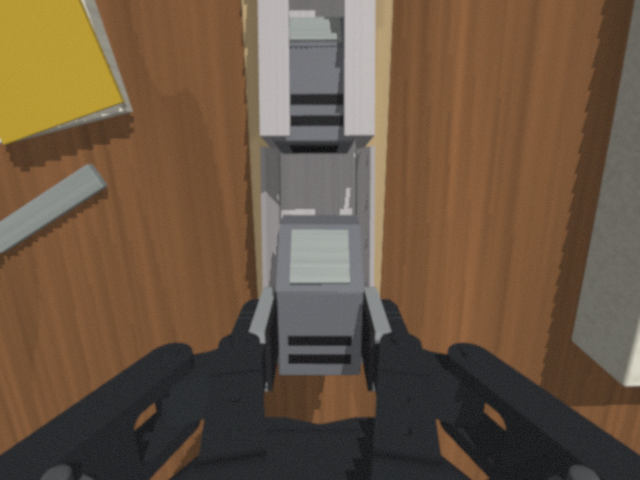

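Emit:
step_arm(
  moves=[
    {"x":-0.0006,"y":0,"z":-0.004,"roll":0,"hand":-1},
    {"x":0,"y":0,"z":-0.0035,"roll":0,"hand":-1},
    {"x":0,"y":0,"z":0,"roll":0,"hand":-1},
    {"x":0,"y":0,"z":0,"roll":0,"hand":-0.1},
    {"x":0,"y":0,"z":0,"roll":0,"hand":-0.1},
    {"x":0,"y":0,"z":0,"roll":0,"hand":-0.1},
    {"x":0,"y":0,"z":0,"roll":0,"hand":-0.1},
  ],
)

```text
t: 16.02
tcp_pos: [0.5502, -0.1115, 0.0806]
orientation: [148.6, 90.0, 147.2]
force: [0.3, 0.7, -1.1]
grip_width: 0.45
```

```bash
python3 - <<'E'
from h import *
s=monitor.state(); print(s['t'],s['tcp_pos'],jawyaw(s),s['force'],s['grip_width'])
im=save('wrist','w12.png')
E
```

```text
16.025 [ 0.5502025  -0.11150155  0.0806219 ] -1.3272915521650113 [ 0.33688401  0.7054251  -1.1066447 ] 0.4504343029917208
```

View pics/w12.png

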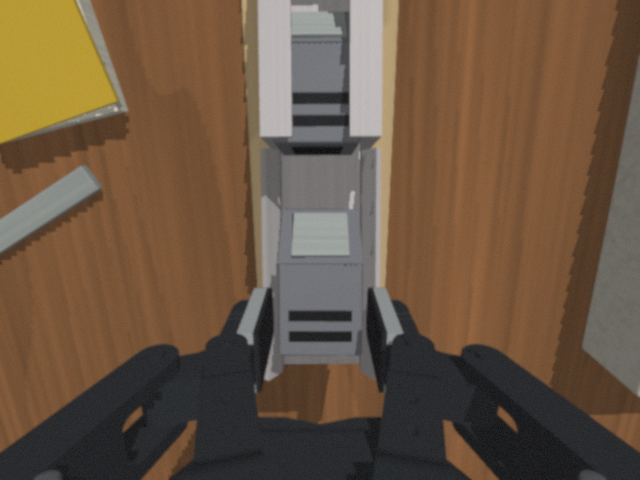

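Emit:
step_arm(
  moves=[
    {"x":0,"y":0,"z":0.01,"roll":0,"hand":0},
    {"x":0,"y":0,"z":0.03,"roll":0,"hand":0},
    {"x":0,"y":-0.01,"z":0.03,"roll":0,"hand":-1},
    {"x":0,"y":-0.034,"z":0,"roll":0,"hand":-1},
    {"x":0,"y":0,"z":0,"roll":0,"hand":-1},
    {"x":0,"y":0,"z":0,"roll":0,"hand":-1},
    {"x":0,"y":0,"z":-0.03,"roll":0,"hand":-1},
    {"x":0,"y":0,"z":-0.03,"roll":0,"hand":-1},
    {"x":0,"y":0,"z":-0.016,"roll":0,"hand":-1},
    {"x":0,"y":0,"z":0,"roll":0,"hand":-1},
  ],
)

```text
t: 17.32
tcp_pos: [0.5496, -0.1546, 0.0739]
orientation: [154.3, 89.9, 153.0]
force: [-0.5, 0.3, 0.8]
grip_width: 0.003
```

Emit:
step_arm(
  moves=[
    {"x":0.0005,"y":0.008,"z":-0.0017,"roll":0,"hand":-1},
    {"x":0,"y":0.008,"z":-0.0017,"roll":0,"hand":-1},
    {"x":0,"y":0.008,"z":-0.0017,"roll":0,"hand":-1},
    {"x":0,"y":0.008,"z":-0.0017,"roll":0,"hand":-1},
    {"x":0.0005,"y":0.008,"z":-0.0017,"roll":0,"hand":-1},
  ],
)

```text
t: 17.95
tcp_pos: [0.5512, -0.115, 0.0662]
orientation: [-66.9, 90.0, -68.2]
force: [0.2, -1.1, -0.2]
grip_width: -0.001
```

```bash
python3 - <<'E'
from h import *
s=monitor.state(); print(s['t'],s['tcp_pos'],jawyaw(s),s['force'],s['grip_width'])
im=save('wrist','w13.png')
E
```

```text
17.95 [ 0.5512346  -0.1149527   0.06618399] -1.3164557435714928 [ 0.20075424 -1.12014157 -0.20793041] -0.0013922118382846671
```

View pics/w13.png

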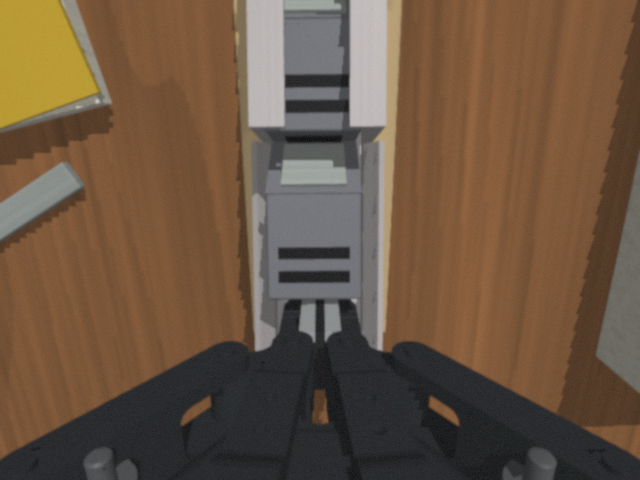

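Emit:
step_arm(
  moves=[
    {"x":0,"y":0.007,"z":-0.0015,"roll":0,"hand":-1},
    {"x":0,"y":0.007,"z":-0.0015,"roll":0,"hand":-1},
    {"x":0,"y":0.007,"z":-0.0015,"roll":0,"hand":-1},
    {"x":0.0005,"y":0.007,"z":-0.0015,"roll":0,"hand":-1},
    {"x":0,"y":0.007,"z":-0.0015,"roll":0,"hand":-1},
    {"x":0,"y":0.003,"z":-0.0006,"roll":0,"hand":-1},
    {"x":0,"y":0,"z":0,"roll":0,"hand":-1},
  ],
)

```text
t: 18.88
tcp_pos: [0.5516, -0.0771, 0.0579]
orientation: [135.2, 90.0, 133.9]
force: [-0.3, -0.7, 0.8]
grip_width: -0.001
```

Emit:
step_arm(
  moves=[
    {"x":0,"y":0.003,"z":-0.0006,"roll":0,"hand":-1},
    {"x":0,"y":0,"z":0,"roll":0,"hand":-1},
  ],
)

```text
t: 19.12
tcp_pos: [0.5516, -0.0743, 0.0574]
orientation: [155.9, 90.0, 154.5]
force: [-0.1, 0.6, 0.5]
grip_width: 0.0
```

```bash
python3 - <<'E'
from h import *
s=monitor.state(); print(s['t'],s['tcp_pos'],jawyaw(s),s['force'],s['grip_width'])
im=save('wrist','w14.png');save('scene','s14.png'); crop('scene',230,160,390,320,4,'s14c.png')
E
```

```text
19.125 [ 0.55159401 -0.07434102  0.05736766] -1.3199057160740708 [-0.12437833  0.60945663  0.48579733] 0.0004314854396626355
```

View pics/w14.png

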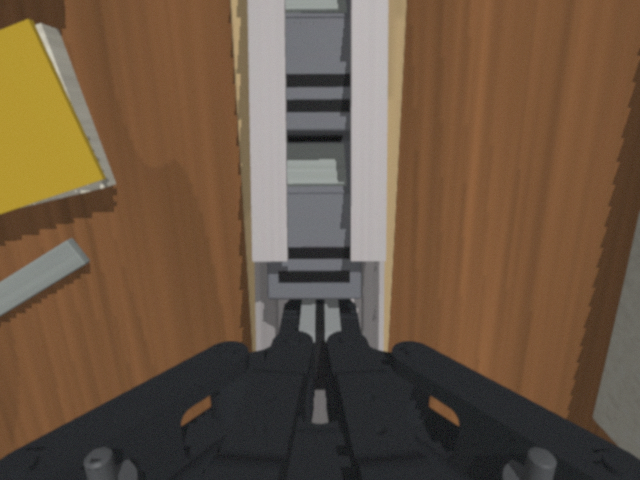

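View pics/s14c.png

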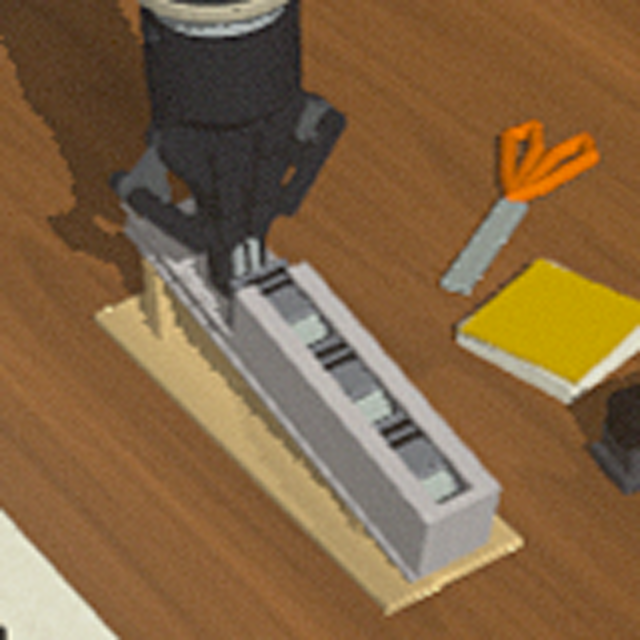

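Nearly there; cartridges look nose to tail. I'll push in small steps until the force shows the stop.

Emit:
step_arm(
  moves=[
    {"x":0,"y":0.002,"z":-0.0004,"roll":0,"hand":-1},
    {"x":0,"y":0,"z":0,"roll":0,"hand":-1},
  ],
)

```text
t: 19.48
tcp_pos: [0.5517, -0.0724, 0.0571]
orientation: [167.4, 90.0, 166.1]
force: [0.4, 0.0, -0.2]
grip_width: -0.005
```

Emit:
step_arm(
  moves=[
    {"x":0,"y":0.002,"z":-0.0004,"roll":0,"hand":-1},
    {"x":0,"y":0,"z":0,"roll":0,"hand":-1},
  ],
)

```text
t: 19.73
tcp_pos: [0.5517, -0.0702, 0.0566]
orientation: [114.3, 90.0, 113.0]
force: [0.3, 0.4, 0.1]
grip_width: -0.001
```

Emit:
step_arm(
  moves=[
    {"x":0,"y":0.0015,"z":-0.0003,"roll":0,"hand":-1},
    {"x":0,"y":0,"z":0,"roll":0,"hand":-1},
  ],
)

```text
t: 19.98
tcp_pos: [0.5517, -0.0698, 0.0565]
orientation: [-85.3, 90.0, -86.6]
force: [-1.3, -4.3, 2.7]
grip_width: 0.004
```

Emit:
step_arm(
  moves=[
    {"x":0,"y":0.001,"z":-0.0002,"roll":0,"hand":-1},
    {"x":0,"y":0,"z":0,"roll":0,"hand":-1},
  ],
)

```text
t: 20.23
tcp_pos: [0.5518, -0.0696, 0.0565]
orientation: [-83.3, 89.9, -84.7]
force: [-1.3, -7.1, 3.4]
grip_width: 0.002
```

Emit:
step_arm(
  moves=[
    {"x":0,"y":0.001,"z":-0.0002,"roll":0,"hand":-1},
    {"x":0,"y":0,"z":0,"roll":0,"hand":-1},
  ],
)

```text
t: 20.48
tcp_pos: [0.5518, -0.0695, 0.0564]
orientation: [-82.0, 89.8, -83.4]
force: [-1.0, -9.3, 3.9]
grip_width: 0.002
```

```bash
python3 - <<'E'
from h import *
s=monitor.state(); print(s['t'],s['tcp_pos'],jawyaw(s),s['force'],s['grip_width'])
im=save('wrist','w15.png')
E
```

```text
20.475 [ 0.55182292 -0.06952438  0.05643109] -1.4357627727948494 [-0.97450346 -9.2979938   3.85949742] 0.002315339029241435
```

View pics/w15.png

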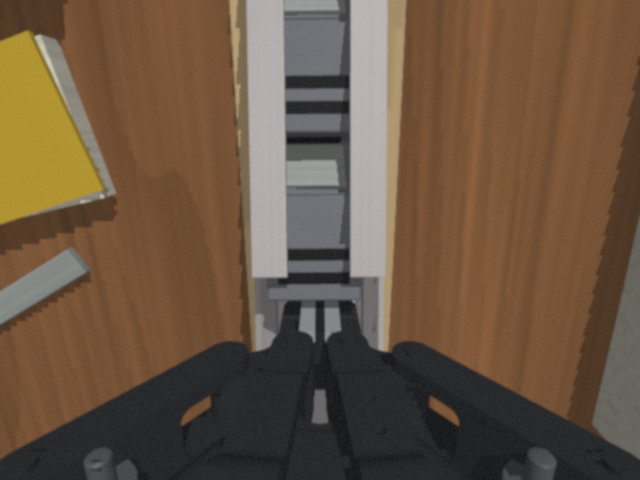

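Emit:
step_arm(
  moves=[
    {"x":0,"y":-0.004,"z":0.001,"roll":0,"hand":-1},
    {"x":0,"y":-0.02,"z":0.005,"roll":0,"hand":-1},
    {"x":0,"y":0,"z":0.04,"roll":0,"hand":-1},
    {"x":0,"y":0,"z":0.06,"roll":0,"hand":-1},
    {"x":0,"y":0.02,"z":0.06,"roll":0,"hand":-1},
    {"x":0,"y":0.05,"z":0,"roll":0,"hand":-1},
    {"x":0,"y":0.03,"z":0,"roll":0,"hand":-1},
    {"x":0,"y":0,"z":0,"roll":0,"hand":-1},
    {"x":0,"y":0,"z":0,"roll":0,"hand":-1},
  ],
)

```text
t: 21.65
tcp_pos: [0.5516, 0.0085, 0.221]
orientation: [167.8, 90.0, 166.5]
force: [0.2, -0.5, 0.7]
grip_width: 0.002
```

```bash
python3 - <<'E'
from h import *
s=monitor.state(); print(s['t'],s['tcp_pos'],s['force'])
im=save('wrist','w16.png');save('scene','s16.png'); crop('scene',230,160,390,320,4,'s16c.png'); np.savez('pose16.npz',R=tool(s)[0],p=s['tcp_pos'])
E
```

```text
21.65 [0.5516109  0.00850546 0.22101123] [ 0.1538335  -0.52267706  0.65243844]
```

View pics/w16.png

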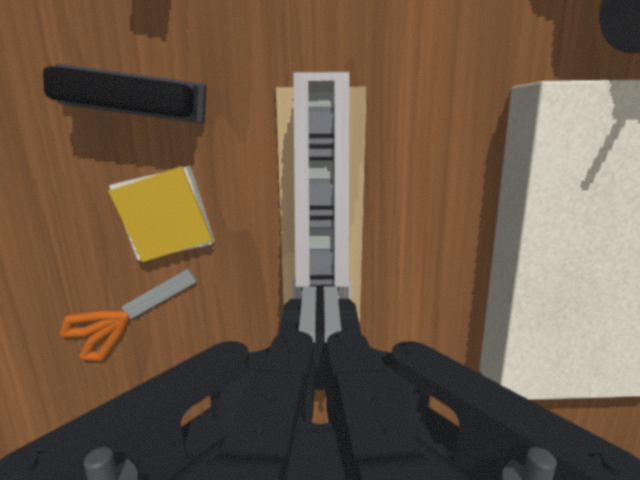

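View pics/s16c.png

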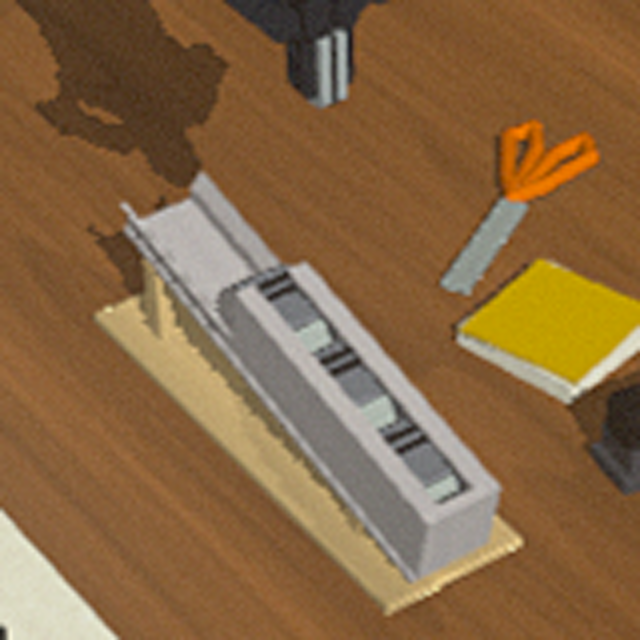

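View pics/s16.png

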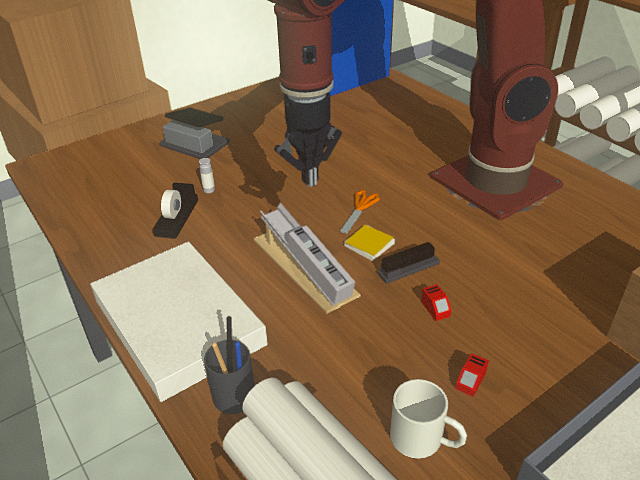

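```bash
python3 - <<'E'
from h import *
im=wload('pose16.npz'); g=cv2.cvtColor(im['pixels'],cv2.COLOR_RGB2GRAY)
cv2.imwrite('pics/w16c.png',cv2.resize(im['pixels'][60:310,270:370,::-1],None,fx=2.4*2,fy=2.4,interpolation=cv2.INTER_CUBIC))
prof=g[:,317:326].mean(1); d=np.where(prof<60)[0]; print(d[d<300])
t=np.radians(12)
n=np.array([0,np.sin(t),np.cos(t)]); ex=np.array([0,-np.cos(t),np.sin(t)])
O=np.array([.5525,-.0523,.0449])-.158*ex
def s_at(v,h):
    r=(und(im,[[321,v]])@im['Rw'].T)[0]; o=im['origin']; k=((O+h*n-o)@n)/(r@n); return (o+r*k-O)@ex*1000
for v in d[d<300]: print(v,round(s_at(v,.036),1),end='; ')
print('mouth',s_at(287,.044),'end',s_at(72,.044))
print([round(float(x)) for x in prof[70:300]])
E
```

```text
[134 135 136 145 146 147 157 158 159 206 207 208 216 217 218 276 277 278
 286]
134 38.5; 135 39.2; 136 40.0; 145 47.0; 146 47.7; 147 48.5; 157 56.3; 158 57.0; 159 57.8; 206 94.7; 207 95.5; 208 96.3; 216 102.7; 217 103.5; 218 104.3; 276 151.1; 277 151.9; 278 152.8; 286 159.3; mouth 158.38060620141127 end -6.152061315276394
[100, 116, 145, 172, 181, 183, 182, 183, 180, 171, 145, 107, 85, 82, 81, 81, 81, 80, 81, 81, 80, 82, 87, 88, 90, 90, 90, 89, 91, 103, 126, 147, 157, 158, 157, 151, 135, 117, 111, 108, 109, 112, 116, 117, 116, 117, 118, 118, 118, 118, 118, 118, 118, 118, 117, 118, 118, 117, 117, 117, 118, 116, 108, 86, 58, 45, 46, 62, 87, 106, 115, 116, 110, 93, 69, 49, 43, 49, 72, 97, 112, 117, 118, 117, 115, 105, 83, 58, 39, 43, 66, 81, 87, 89, 88, 91, 95, 114, 139, 153, 157, 156, 157, 158, 158, 157, 158, 152, 135, 113, 108, 113, 113, 114, 117, 118, 117, 118, 118, 118, 117, 118, 118, 118, 117, 117, 118, 117, 117, 117, 117, 117, 117, 116, 107, 80, 54, 43, 47, 70, 98, 112, 115, 115, 105, 82, 53, 42, 45, 63, 90, 108, 113, 116, 116, 114, 106, 90, 85, 87, 89, 90, 91, 91, 92, 111, 139, 155, 159, 157, 154, 157, 157, 157, 157, 158, 158, 154, 136, 113, 109, 112, 112, 114, 116, 115, 116, 116, 116, 116, 115, 115, 116, 115, 115, 114, 115, 116, 114, 114, 113, 113, 113, 106, 87, 61, 43, 37, 47, 72, 98, 110, 112, 104, 84, 62, 57, 61, 64, 64, 63, 62, 60, 61, 61, 61, 61, 61, 61, 61]
```

View pics/w16c.png

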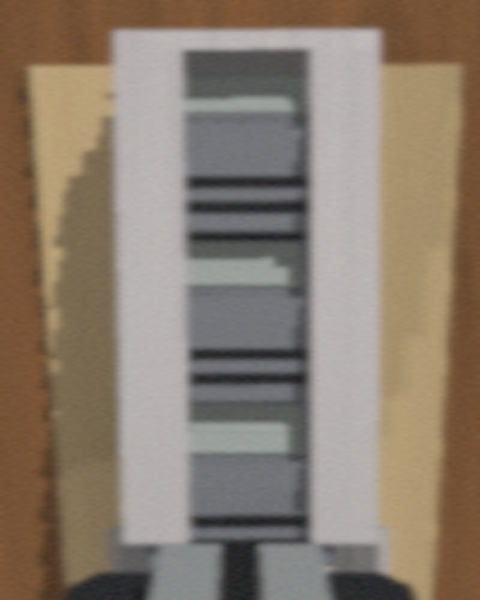

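```bash
python3 - <<'E'
from h import *
print(manip.job_done(), monitor.state()['t'])
E
```

```text
the job is handed in; nothing more can be done
the job is handed in; nothing more can be done
```

Both grey cartridges are in the magazine, nose downhill, and I handed the job in at about 22 s of the 72 s allowed; it gave no verdict.

I laid each one in the trough and pushed it down with the closed fingers. The last push came up against something solid: the reading reached about 9 N along y while the tool moved only about 0.1 mm, close to where I expected the stop to be felt.

- **Spacing:** in the last wrist picture, matching marks on the three cartridges sit 56.3 and 56.4 mm apart. Each is 56 mm long, so they are nose to tail to within about 0.5 mm.
- **Lowest cartridge home:** its marks put its nose within about 2 mm of the stop, which is as good as the calibration allows. The hard contact says it is fully home, but I could not see the contact itself.
- **Dark line:** a thin dark line shows behind the lowest cartridge's tail and not behind the middle one's. I took it as shadow, because the spacing leaves no room for a gap that size.
- **Last cartridge's tail:** from the finger position I estimated it at 166–167 mm against the nominal 168 mm, within the measuring error.
- **Other things on the table:** by eye, the red look-alikes and the rest looked where they were in the first picture.

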